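# Set up the caddy for a brown pair of shoes

## Robot

A 6-joint arm with a two-finger parallel gripper is mounted at the origin on the work surface. World frame = base frame: x ahead of the robot, y to its left, z up, the work surface at z = 0. Lengths are in m, angles in rad, forces in N, time in s.
With the tool pointing down it reaches from about 0.275 to 0.75 m from the base axis. Payload 10.2 kg.
Tool frame: the origin (TCP) lies midway between the tips of the shut fingers; the grasp point (between the pads) lies 19 mm behind it (env.hold_point_z is the distance from the TCP to the grasp point, in m); z points along the fingers, y is the line along which they close (so a half turn about z gives the same grasp; the last joint's range is limited). The gripper opens to 85 mm and grips with 20 to 120 N. Pads are 22 mm wide; open, the fingers measure 114 mm over their backs; the gripper's body (76 mm by 85 mm) begins 54 mm behind the grasp point. The pads swing forward as they close: fully open they stand 13 mm farther back than shut.
Start: joints at [1.078, 0.313, 1.498, -0, 1.331, -0.223], TCP at [0.14, 0.506, 0.206] pointing down, gripper open.
Joint ranges: [-2.94, 2.94], [-0.97, 2.17], [0.19, 2.56], [-1.23, 4.37], [0.02, 3.11], [-2.88, 2.88]. Speed limits (rad/s): [2.39, 2.39, 3.01, 3.14, 3.14, 3.14].

## Interface

Orientations are given as a unit quaternion [x, y, z, w].
In Python, from bench import env, kinematics, monitor, eyes, job gives the robot as it stands. The module is installed in compiled form; this text tells all that it offers. Calls block until the motion is done:
- env.reach(position, orientation): joint-space move of the TCP to a pose.
- env.movel(position, velocity=0.15, frame=None, guard=None): straight line of the TCP; frame=None keeps the orientation; velocity is the mean speed in m/s. With guard (N) it stops when the force on the tool has changed by that much, and returns True; else False.
- env.set_joints(angles): joint-space move.
- env.release() and env.close_gripper(effort=None): open the fingers fully, or close them until they stop; effort is the grip in N (None keeps the last).
- env.hold(seconds).
- kinematics.ik(position, orientation): joint angles nearest the present ones, or None.
- monitor.sense(): the state.
- eyes.grab_frame(name): name is "scene" or "top" or "wrist"; returns a dict with "frame" (400x640x3 uint8, red, green, blue), "mtx" (3x3 intrinsics, pixels), "k1" (the pictures are not rectified: a ray, as slopes to the right and down, at radius r is drawn at 1 + k1 r^2 times it, then the intrinsics apply), "view" (4x4, takes a point from world to camera coordinates). Camera axes: x right, y down, z forward; pixel columns grow to the right and rows downward; lengths in m; the calibration is good to about 2 mm. A picture is of the moment at which its call begins. There is no depth.
A pose or a line that the arm cannot do raises env.MotionError and nothing moves.
- job.hand_in(): hands the job in; it is judged then, once.
The state is a dict: "clock": time; "joints": joint angles; "qvel": joint speeds; "joint_efforts": joint torques, N m; "position": TCP position; "ee_rot": TCP orientation; "contact_force": force on the tool from outside, world axes, zero at the start; "ft_torque": the same for the moment, N m; "finger_gap": opening from 0.0 (shut) to 1.0 (fully open); "gripper_force": force on a finger pad.
Only numpy, scipy, OpenCV 4.12 (cv2) and the standard library are available. Lean on these libraries where they do the work, as an engineer would, in place of code of your own. Each camera call takes 0.05 s, during which the arm holds its last target. There are 200 camera calls.

## Task

Set up the wooden caddy for a brown pair of shoes: take the oldest thread spool, the one at the low front end of the sloped lane, put it in the caddy's ribbed middle bay, and only then lay the new spool from the cardboard cradle in the lane, on its side, right behind the spool that has rolled to the front. Also stand the brown dye bottle upright in the blue-lined bay and lay the brown heel block flat, the way up it is now, in the green-lined bay. Leave the black bottle, the black heel block and the red-lidded jar where they are.

Things in the scene. Friction and masses are not known exactly. Their poses are not given: they have to be found in the camera images.
- caddy: fixed wooden tray 262 (x) by 112 mm (y), walls 30 mm high, origin centre of underside, floor top at z 6 mm. Three bays along its x, each 80 (x) by 102 mm (y) inside, parted by 4 mm walls 28 mm high: green-lined centred at x -85 mm, middle at x 0, blue-lined at x +85 mm. The middle has two dark ribs, 4 mm high, at x -17 and +17 mm, that keep a spool (axle along y) from rolling.
- lane: fixed lane 206 (x) by 76 mm (y), origin centre of underside. Its floor falls 8 degrees to -x, the front, with a 22 mm high stop; 32 mm up at x 0. Side rails 64 mm apart, 8 mm high; back open. Spools lie in it, axle along y, and roll freely down to the stop or the spool ahead. Spool centre at the stop: x -77, z 48 mm; the next touching it: x -25, z 55 mm (lane frame).
- spool_old: wooden spool of brown thread lying on its side: two round end discs 52 mm in diameter, 46 mm over their flat outer faces (grip these from above). Origin at its centre; its y axis is the level axle it rolls about, x and z point anywhere. At the start the front one in the lane, against the stop: the oldest.
- spool_next: wooden spool of brown thread lying on its side: two round end discs 52 mm in diameter, 46 mm over their flat outer faces (grip these from above). Origin at its centre; its y axis is the level axle it rolls about, x and z point anywhere. At the start the second one in the lane, touching the front one; it rolls down to the stop by itself when that is lifted out.
- spool_new: wooden spool of brown thread lying on its side: two round end discs 52 mm in diameter, 46 mm over their flat outer faces (grip these from above). Origin at its centre; its y axis is the level axle it rolls about, x and z point anywhere. At the start on a fixed cardboard cradle (80 by 60 mm, 4 mm floor, 4 mm ribs) on the bench, centre 30 mm up: the new stock.
- bottle_brown: brown dye bottle, upright, all brown with a white paper band: body 44 mm in diameter and 58 mm high, cap 32 mm in diameter up to 80 mm. Origin at the centre of its underside, z up. Goes in the blue-lined bay.
- bottle_black: look-alike: the same bottle in black. Does not belong; leave it.
- heel_brown: brown stacked-leather heel block, D-shaped seen from above, 56 mm long (its x, the round end at +x), 50 mm wide (its y, flat parallel sides), 25 mm high. Origin at the centre of its underside, z up. Goes flat in the green-lined bay.
- heel_black: look-alike: the same heel block in black. Does not belong; leave it.
- jar: bystander: cream jar with a red lid, 66 mm in diameter, 74 mm high, origin at the centre of its underside. Leave it.
There are look-alikes about, which are no part of the job. What is shaped like the heel_brown but pink is not meant.

How it is judged:
By the outcome, as a careful person would: the job done as asked, in the order asked, and still so for the second after the job is handed in, with the robot touching nothing.
It also fails if it takes over 96 s, if anything falls off the work surface, if the arm or the gripper's body presses on something with over 40 N, if the wrist force passes 120 N, or if a joint passes its speed limit or range.

## Working session

There is one attempt and no reset: what is moved stays moved. The work goes in short steps, each a Python script; the robot and the scene stay as the last script left them, time stands still between calls to the robot, and variables do not carry over. Pictures are saved under pics/ and viewed, at most 16 in all, crops included, and the job is handed in when it is done.

```bash
mkdir -p pics
cat > h.py <<'E'
import numpy as np, cv2
from bench import env, kinematics, monitor, eyes, job
def ray(f,uv):
    K=np.array(f["mtx"],float);p=((uv[0]-K[0,2])/K[0,0],(uv[1]-K[1,2])/K[1,1])
    # invert radial
    d=np.array(p);q=d.copy()
    for _ in range(20): q=d/(1+f["k1"]*(q@q))
    V=np.array(f["view"],float);R=V[:3,:3]
    return -R.T@V[:3,3], R.T@np.array([q[0],q[1],1.])
def onz(f,uv,z):
    o,d=ray(f,uv);return o+d*(z-o[2])/d[2]
def tri(fs,uvs):
    A=np.zeros((3,3));b=np.zeros(3);L=[]
    for f,uv in zip(fs,uvs):
        o,d=ray(f,uv);d=d/np.linalg.norm(d);P=np.eye(3)-np.outer(d,d);A+=P;b+=P@o;L.append((o,P))
    x=np.linalg.solve(A,b);return x,[np.linalg.norm(P@(x-o)) for o,P in L]
def proj(f,X):
    V=np.array(f["view"],float);c=V[:3,:3]@X+V[:3,3];q=c[:2]/c[2];q=q*(1+f["k1"]*(q@q));K=np.array(f["mtx"]);return q*[K[0,0],K[1,1]]+[K[0,2],K[1,2]]
def save(f,n): cv2.imwrite("pics/"+n,f["frame"][:,:,::-1])
E
python3 - <<'E'
from h import *
for n in("scene","top","wrist"):
    f=eyes.grab_frame(n);save(f,n+"0.png");np.save(n+"0.npy",f,allow_pickle=True)
    V=np.array(f["view"]);print(n,-V[:3,:3].T@V[:3,3],f["k1"],np.array(f["mtx"])[0,0])
print(monitor.sense(),env.hold_point_z)
E
```

```text
scene [ 1.08101009 -0.19365766  0.66575818] 0.03280495577501285 405.5582113447949
top [5.09291256e-01 5.60614708e-04 9.27149196e-01] -0.09723420235727999 433.14659912766564
wrist [0.07342672 0.52397264 0.37428093] -0.05507693487027448 310.7982446510994
{'clock': 0.15, 'joints': array([ 1.07758115e+00,  3.13306832e-01,  1.49822146e+00, -3.05362105e-05,
        1.33099432e+00, -2.23399169e-01]), 'qvel': array([-0.00195424, -0.00189642, -0.00180669, -0.00014606,  0.00090604,
       -0.00155571]), 'joint_efforts': array([ 2.08588724e-03, -4.12362456e+01, -2.59801966e+01, -1.78915666e-04,
        3.14903213e-03, -5.03313871e-06]), 'position': array([0.13986202, 0.50581699, 0.20578952]), 'ee_rot': array([ 1.34495538e-01,  9.90914090e-01, -4.40649657e-04, -1.49175517e-04]), 'contact_force': array([ 0.21052318,  0.20690151, -0.07995609]), 'ft_torque': array([-0.00511629, -0.01947547, -0.01002306]), 'gripper_force': 0.0, 'finger_gap': 1.000546668689873} 0.0187
```

View pics/scene0.png

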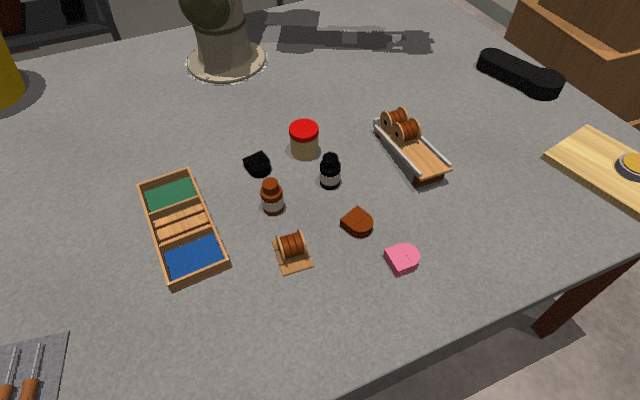

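View pics/top0.png

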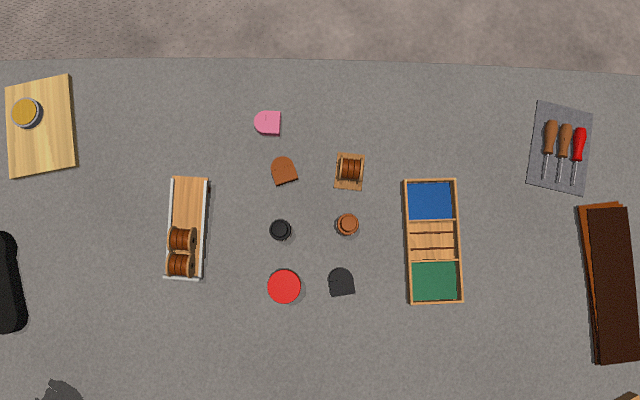

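The top view shows the lane at about (185,228) with its front at the bottom, the caddy at (433,241) with blue on top, the new spool at (349,169), the brown bottle at (347,224) and the brown heel at (284,170). The pink heel at (267,122) is the decoy. Next I'll take closer wrist views.

Run:
```python
from h import *
t=np.load("top0.npy",allow_pickle=True).item()
for n,uv,z in [("lane",(186,228),.03),("cradle",(349,169),.03),("bottle",(347,224),.08),("heel",(284,170),.025),("caddy",(433,241),.03)]: print(n,onz(t,uv,z).round(3))
q=[0,1,0,0]
for i,p in enumerate([[.46,.22,.25],[.46,.04,.25],[.46,-.14,.25]]):
    env.reach(p,q);f=eyes.grab_frame("wrist");save(f,f"w{i}.png");np.save(f"w{i}.npy",f,allow_pickle=True);print(monitor.sense()["clock"])
cv2.imwrite("pics/w01.png",np.vstack([cv2.imread(f"pics/w{i}.png")[:,:,:] for i in (0,2)])[:, :] [0:800,0:640])
im=np.hstack([cv2.imread("pics/w0.png"),cv2.imread("pics/w2.png")]);
```

```text
lane [0.556 0.267 0.03 ]
cradle [ 0.688 -0.071  0.03 ]
bottle [ 0.568 -0.064  0.08 ]
heel [0.684 0.066 0.025]
caddy [ 0.54  -0.248  0.03 ]
1.7917
2.5917
3.3917
```

View pics/w0.png

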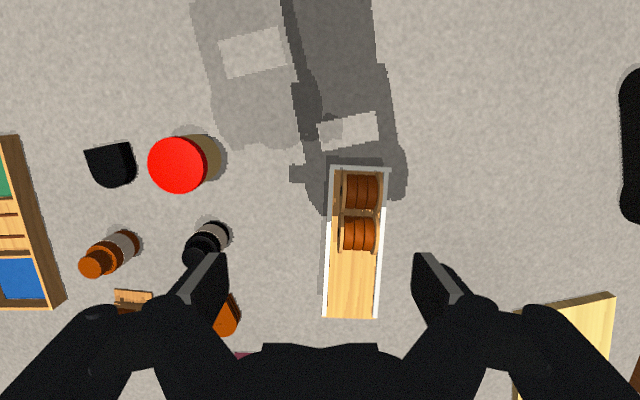

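View pics/w1.png

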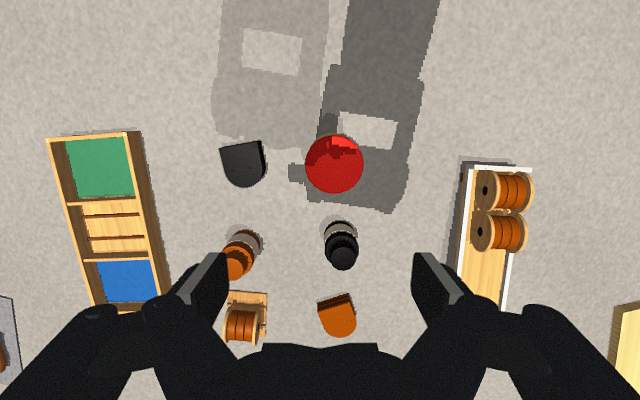

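View pics/w2.png

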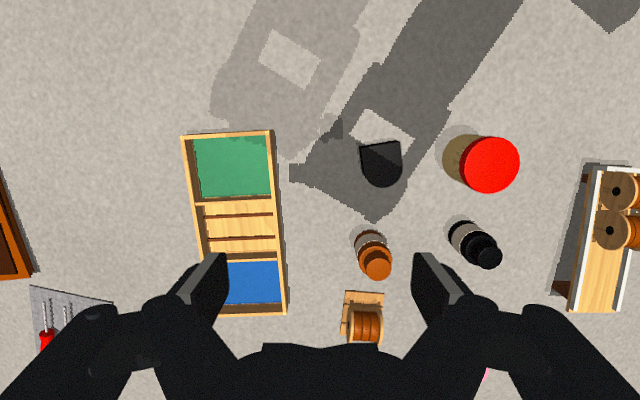

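The wrist views show image right as +y and image down as +x. The lane and its two spools (front one at the top, about (360,190)) are in w0. Caddy, brown bottle and new spool are in w2, and the brown heel (337,315) is in w1. Now I'll segment and triangulate.

```bash
cat > seg.py <<'E'
from h import *
F={n:np.load(n+".npy",allow_pickle=True).item() for n in("top0","scene0","w0","w1","w2")}
def comps(f,lo,hi,amin=60):
    m=cv2.inRange(cv2.cvtColor(f["frame"],cv2.COLOR_RGB2HSV),lo,hi);n,l,s,c=cv2.connectedComponentsWithStats(m)
    return [(s[i,4],c[i].round(1).tolist(),s[i,:4].tolist(),cv2.minAreaRect(np.argwhere(l==i)[:,::-1].astype(np.float32))) for i in range(1,n) if s[i,4]>amin]
if __name__=="__main__":
  for name,lo,hi in [("green",(60,80,40),(95,255,255)),("blue",(100,120,60),(125,255,255)),("brown",(4,170,60),(14,255,255)),("wood",(12,60,100),(25,170,255))]:
    for n in F:
        print(name,n)
        for a,c,b,r in comps(F[n],lo,hi):
            if n=="w0" and c[1]>330: continue
            print("  ",a,c,b,np.round(r[0],1).tolist(),np.round(r[1],1).tolist(),round(r[2],1))
E
python3 seg.py
```

```text
green top0
   1624 [433.8, 280.4] [412, 261, 45, 39] [434.0, 280.2] [37.5, 43.4] 87.7
green scene0
   978 [169.4, 193.5] [144, 177, 53, 35] [169.5, 193.3] [20.1, 49.5] 69.8
green w0
   235 [3.4, 182.1] [0, 158, 12, 38] [5.5, 176.5] [11.0, 37.0] 0.0
green w1
   3301 [99.7, 167.0] [65, 137, 70, 61] [99.4, 167.3] [57.7, 65.4] 86.0
green w2
   4135 [232.1, 165.8] [193, 135, 78, 62] [231.4, 166.1] [58.8, 74.0] 86.5
blue top0
   1529 [429.1, 200.7] [407, 183, 45, 37] [429.1, 200.6] [35.8, 43.5] 88.2
blue scene0
   1539 [192.4, 256.2] [163, 234, 61, 47] [192.4, 256.4] [28.6, 56.5] 68.2
blue w0
   1486 [19.5, 278.8] [0, 258, 45, 41] [22.0, 278.0] [40.0, 44.0] 90.0
blue w1
   2116 [127.2, 280.4] [96, 260, 62, 43] [126.6, 281.1] [41.4, 59.6] 87.5
blue w2
   2132 [253.0, 282.3] [224, 261, 57, 43] [251.4, 281.9] [41.1, 56.4] 87.6
brown top0
   438 [282.8, 169.5] [271, 157, 27, 28] [282.8, 169.2] [25.6, 22.8] 71.6
   304 [350.5, 168.4] [342, 158, 18, 22] [350.6, 168.6] [17.4, 19.3] 7.1
   689 [591.3, 240.3] [578, 201, 45, 130] [608.8, 264.8] [125.4, 44.1] 81.3
   127 [348.5, 221.8] [337, 214, 22,
[... 3962 characters left out ...]
.5, 317.6] [43.6, 53.3] 4.4
   1998 [625.5, 341.2] [607, 301, 33, 94] [623.0, 347.5] [93.0, 32.0] 90.0
   198 [128.3, 307.0] [111, 302, 34, 13] [128.0, 306.9] [11.9, 32.9] 82.9
wood w2
   6187 [240.1, 225.0] [179, 130, 110, 188] [235.0, 224.6] [190.8, 90.7] 83.3
   827 [455.9, 154.1] [442, 134, 44, 50] [459.7, 153.1] [32.1, 51.9] 24.1
   260 [584.8, 207.6] [577, 170, 16, 77] [584.7, 207.9] [3.9, 77.1] 9.0
   4605 [606.2, 245.4] [566, 170, 74, 143] [606.7, 243.7] [48.0, 151.7] 14.6
   91 [228.7, 196.9] [205, 195, 51, 5] [230.0, 197.3] [2.9, 50.1] 87.3
   74 [573.6, 273.5] [571, 259, 7, 28] [573.8, 272.4] [3.3, 27.1] 9.5
   1060 [360.7, 311.4] [339, 291, 46, 55] [362.6, 317.1] [43.8, 52.6] 5.7
```

```bash
python3 - <<'E'
from seg import *
def T(n,d):
    ks=list(d);x,r=tri([F[k] for k in ks],[d[k] for k in ks]);print(n,x.round(4),"res mm",(np.array(r)*1e3).round(1),
    [ (onz(F[k],d[k],x[2])-x)[:2].round(4).tolist() for k in ks])
T("old",dict(top0=(177.7,264.1),w0=(361.3,191.5),w1=(511.3,191.7)))
T("next",dict(top0=(179,238.8),w0=(358.5,233.2),w1=(505.7,232.3)))
T("new",dict(top0=(350.5,168.4),w1=(240,325.4),w2=(365.7,325.8),scene0=(292,244.2)))
T("green",dict(top0=(434,280.2),w2=(231.8,166)));T("blue",dict(top0=(429.1,200.7),w1=(126.6,281)))
T("caddyrim",dict(top0=(433.3,240.4),w2=(235,224.6)))
for n,uv in (("top0",(434,280.2)),("w2",(231.8,166)),("top0",(429.1,200.7)),("w2",(252,282))): print(n,onz(F[n],uv,.006).round(4))
for uv in ((236.,215.5),(240.4,238.2)): print("rib",onz(F["w2"],uv,.01).round(4))
print("caddy top rim",onz(F["top0"],(433.3,240.4),.03).round(4))
# rim corners from the hull of wood+liner, each view
def quad(n,seed,lohi):
    f=F[n];hsv=cv2.cvtColor(f["frame"],cv2.COLOR_RGB2HSV)
    m=cv2.inRange(hsv,(4,60,60),(125,255,255));m=cv2.morphologyEx(m,cv2.MORPH_CLOSE,np.ones((3,3)))
    k,l=cv2.connectedComponents(m);p=np.argwhere(l==l[seed[1],seed[0]])[:,::-1]
    h=cv2.convexHull(p.astype(np.int32));return cv2.approxPolyDP(h,6,True).reshape(-1,2)
print(quad("top0",(433,280),0).tolist(),quad("w2",(231,166),0).tolist(),quad("w1",(100,166),0).tolist())
# lane rails: bright, low saturation
for n in("top0","w0","w1"):
    for a,c,b,r in comps(F[n],(0,0,215),(179,25,255),80): print("white",n,a,c,b,np.round(cv2.boxPoints(r),1).tolist())
print("bottle cap top0/w1/w2")
for n in ("top0","w1","w2"):
    f=F[n];hsv=cv2.cvtColor(f["frame"],cv2.COLOR_RGB2HSV);m=cv2.inRange(hsv,(4,120,40),(18,255,255))
    k,l,s,c=cv2.connectedComponentsWithStats(m)
    for i in range(1,k):
        if s[i,4]>150 and (n=="top0" and 330<c[i][0]<370 and c[i][1]>200 or n!="top0" and 230<c[i][1]<300 and 200<c[i][0]<420): print(n,s[i],c[i])
E
cat > c.py <<'E'
import cv2,numpy as np
a=cv2.imread("pics/top0.png");w=cv2.imread("pics/w1.png");z=cv2.imread("pics/w2.png");v=cv2.imread("pics/w0.png")
R=lambda i,x,y,W,H:cv2.resize(i[y:y+H,x:x+W],(400,300),interpolation=cv2.INTER_NEAREST)
cv2.imwrite("pics/c.png",np.vstack([np.hstack([R(a,155,170,160,120),R(v,280,150,240,180)]),np.hstack([R(w,200,220,160,120),R(z,320,220,160,120)])]))
E
python3 c.py
```

```text
old [0.4795 0.2706 0.0627] res mm [1.9 1.4 1.5] [[0.0019, -0.0003], [-0.0011, -0.0009], [-0.0007, 0.0015]]
next [0.5299 0.2688 0.0681] res mm [1.8 1.5 1.8] [[0.0018, -0.0002], [-0.001, -0.0012], [-0.0009, 0.0017]]
new [ 0.6888 -0.0729  0.0345] res mm [0.9 2.9 2.3 1.9] [[-0.0004, -0.0008], [-0.0003, -0.0029], [-0.0002, 0.0023], [0.0016, 0.0012]]
green [ 0.4578 -0.2561  0.008 ] res mm [0.2 0.2] [[-0.0, -0.0003], [-0.0, 0.0003]]
blue [ 0.6254 -0.2436  0.0207] res mm [0.2 0.2] [[0.0002, 0.0002], [-0.0001, -0.0002]]
caddyrim [ 0.542  -0.2574  0.0044] res mm [1.2 1.2] [[0.0, 0.0012], [0.0001, -0.0012]]
top0 [ 0.4577 -0.2569  0.006 ]
w2 [ 0.4581 -0.2564  0.006 ]
top0 [ 0.6274 -0.2474  0.006 ]
w2 [ 0.6329 -0.2396  0.006 ]
rib [ 0.5267 -0.2546  0.01  ]
rib [ 0.5606 -0.2508  0.01  ]
caddy top rim [ 0.5411 -0.2491  0.03  ]
[[463, 302], [408, 303], [404, 179], [456, 180]] [[286, 314], [217, 317], [180, 135], [272, 130]] [[135, 312], [92, 306], [46, 138], [139, 131], [171, 286]]
white w0 516 [379.2, 262.5] [373, 207, 13, 111] [[372.3999938964844, 316.8999938964844], [381.29998779296875, 206.69999
[... 314 characters left out ...]
165, 58, 8] [[474.79998779296875, 169.60000610351562], [475.0, 164.39999389648438], [532.0, 167.10000610351562], [531.7999877929688, 172.1999969482422]]
white w1 458 [464.5, 222.0] [457, 169, 16, 108] [[456.1000061035156, 275.5], [468.6000061035156, 168.6999969482422], [473.0, 169.1999969482422], [460.3999938964844, 276.0]]
white w1 249 [506.8, 281.7] [501, 253, 13, 58] [[500.20001220703125, 309.8999938964844], [509.20001220703125, 252.6999969482422], [513.5, 253.39999389648438], [504.5, 310.6000061035156]]
bottle cap top0/w1/w2
top0 [337 214  22  21 362] [347.45856354 223.86464088]
w1 [221 241  33  40 886] [237.90180587 259.18397291]
w2 [ 357  242   35   39 1045] [374.8430622  260.48038278]
```

View pics/c.png

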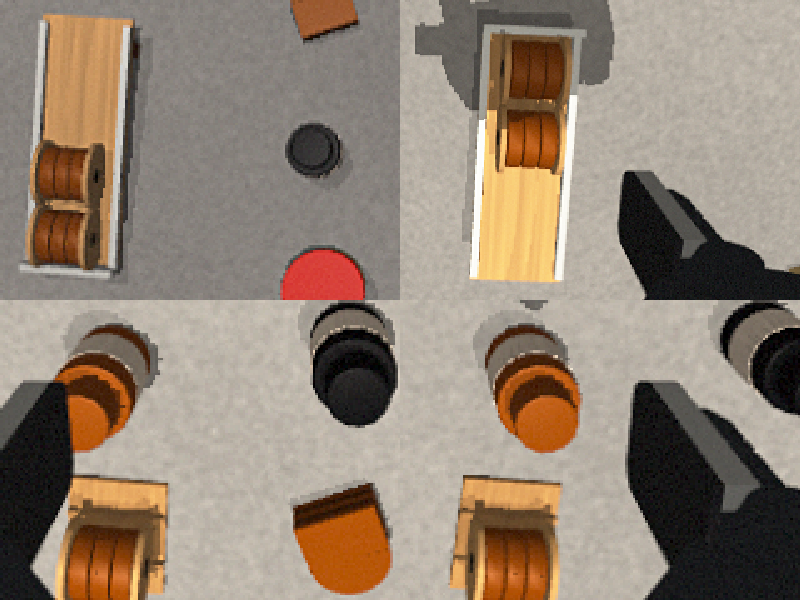

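Crop shows the lane with both spools (front one against the stop), the brown bottle with its cap displaced by perspective, and the heel's flat side facing the base with its round end away. I need one unobstructed look at the middle group, plus the frames of the caddy and lane.

Run:
```python
from seg import *
P=lambda n,uvs,z:np.array([onz(F[n],u,z) for u in uvs]).round(4)
for n,u in (("top0",[[463,302], [408,303], [404,179], [456,180]]),("w2",[[286,314],[217,317],[180,135],[272,130]]),("w1",[[46,138],[139,131]])): print(n,P(n,u,.03)[:,:2].tolist())
t=np.tan(np.radians(8))
for n,ls in (("w0",[((383.7,207),(374.8,317)),((328.6,221),(323.5,315))]),("w1",[((470.8,169),(458.3,275.7)),((511.3,253),(502.3,310.3))])):
  for l in ls:
    Q=[]
    for u in l:
        z=.04
        for _ in range(5): p=onz(F[n],u,z); z=.040+(p[0]-.56)*t
        Q.append(p)
    d=Q[1]-Q[0];print("rail",n,Q[0].round(4),Q[1].round(4),np.degrees(np.arctan2(d[1],d[0])).round(2))
q=[0,1,0,0]
for i,p in enumerate([[.62,-.01,.22],[.62,-.09,.22]]):
    env.reach(p,q);f=eyes.grab_frame("wrist");save(f,f"m{i}.png");np.save(f"m{i}.npy",f,allow_pickle=True)
    print(monitor.sense()["clock"])
    for a,c,b,r in comps(f,(4,120,40),(18,255,255),100): print(a,c,b,np.round(r[0],1).tolist(),np.round(r[1],1).tolist(),round(r[2],1))
cv2.imwrite("pics/m.png",np.vstack([cv2.imread("pics/m0.png")[60:360],cv2.imread("pics/m1.png")[60:360]]))
```

```text
top0 [[0.4148, -0.3113], [0.4119, -0.1961], [0.6693, -0.1877], [0.67, -0.2996]]
w2 [[0.6715, -0.1873], [0.6779, -0.2896], [0.4152, -0.3118], [0.4099, -0.197]]
w1 [[0.4158, -0.3114], [0.4094, -0.1842]]
rail w0 [0.5065 0.3039 0.0325] [0.6584 0.2968 0.0538] -2.66
rail w0 [0.5249 0.2323 0.0351] [0.6552 0.2261 0.0534] -2.73
rail w1 [0.4579 0.2365 0.0256] [0.6007 0.2296 0.0457] -2.77
rail w1 [0.5697 0.3013 0.0414] [0.6521 0.2971 0.0529] -2.95
4.2833
5979 [93.9, 111.6] [42, 0, 130, 219] [108.4, 106.6] [235.6, 88.4] 78.3
2680 [161.3, 101.7] [136, 0, 50, 216] [160.5, 106.9] [218.8, 16.7] 81.0
7999 [577.7, 86.9] [536, 23, 90, 193] [578.1, 121.0] [78.8, 194.2] 5.8
699 [522.5, 134.4] [502, 33, 36, 181] [518.4, 122.3] [20.9, 181.2] 5.2
1373 [266.0, 134.7] [246, 115, 42, 41] [266.5, 135.0] [40.0, 41.0] 90.0
257 [562.8, 186.0] [555, 154, 17, 62] [563.5, 185.0] [7.9, 62.2] 10.4
2626 [271.1, 223.4] [246, 194, 51, 61] [270.8, 223.8] [47.6, 58.5] 4.2
1734 [382.1, 223.8] [357, 198, 48, 52] [382.9, 225.1] [47.4, 41.1] 70.9
4.75
7817 [184.5, 110.0] [113, 0, 134, 219] [179.8, 107.9] [229.0, 110.1] 83.5
3966 [621.9, 110.8] [598, 28, 42, 187] [622.3, 120.6] [34.7, 187.6] 5.4
896 [586.2, 134.5] [560, 36, 43, 177] [580.9, 122.7] [24.5, 177.2] 7.2
1350 [342.9, 134.8] [323, 114, 41, 42] [343.0, 134.5] [41.0, 40.0] 90.0
2552 [334.2, 223.1] [310, 194, 51, 61] [334.5, 223.7] [46.4, 58.0] 5.4
1819 [445.6, 223.0] [419, 197, 50, 52] [446.3, 224.4] [47.1, 45.2] 71.6
1445 [15.8, 283.8] [0, 253, 35, 58] [17.0, 281.5] [57.0, 34.0] 90.0
```

View pics/m.png

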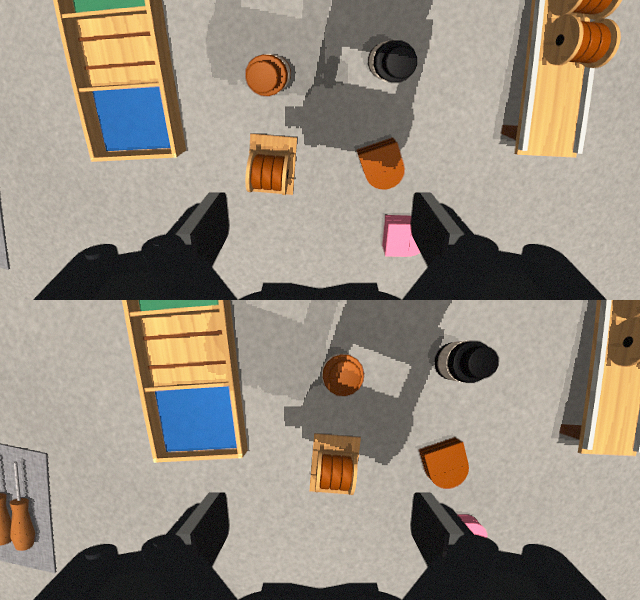

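Run:
```python
from h import *
from seg import comps
M=[np.load(f"m{i}.npy",allow_pickle=True).item() for i in (0,1)]
C=[]
for f,sp,hl,bt in zip(M,((266,235),(332,235)),((382,228),(448,228)),((266,135),(343,135))):
    def near(lo,hi,p):
        L=[k for k in comps(f,lo,hi,80) if np.hypot(k[1][0]-p[0],k[1][1]-p[1])<25]; return max(L,key=lambda k:k[0])
    s=near((4,170,60),(14,255,255),sp); b=near((4,120,30),(18,255,255),bt)
    bc=(b[2][0]+(b[2][2]-1)/2,b[2][1]+(b[2][3]-1)/2)
    print("spool",s[:3],"bottle@.058",onz(f,bc,.058).round(4)); C.append((s[1],bc))
    h=near((4,120,30),(18,255,255),hl)
    print("heel full",h[:3],[onz(f,u,.0125).round(4).tolist()[:2] for u in cv2.boxPoints(h[3])])
    h=near((4,170,140),(18,255,255),hl); print("heel top",h[:3],np.round(cv2.boxPoints(h[3]),1).tolist(),onz(f,h[3][0],.025).round(4),[onz(f,u,.025).round(4).tolist()[:2] for u in cv2.boxPoints(h[3])])
print("spool tri",tri(M,[c[0] for c in C]),"bottle tri",tri(M,[c[1] for c in C]))
im=M[1]["frame"][185:260,395:495,::-1];cv2.imwrite("pics/heel.png",cv2.resize(im,(800,600),interpolation=cv2.INTER_CUBIC))
```

```text
spool (np.int32(1041), [266.8, 232.2], [250, 214, 35, 37]) bottle@.058 [ 0.5715 -0.0662  0.058 ]
heel full (np.int32(1746), [382.0, 223.7], [357, 198, 48, 52]) [[0.667, 0.0353], [0.6493, 0.0837], [0.71, 0.1084], [0.7291, 0.058]]
heel top (np.int32(899), [382.1, 233.4], [360, 218, 44, 31]) [[360.0, 248.0], [360.0, 218.0], [403.0, 218.0], [403.0, 248.0]] [0.6941 0.0673 0.025 ] [[0.7145, 0.041], [0.6742, 0.0395], [0.6742, 0.093], [0.7147, 0.0961]]
spool (np.int32(1057), [335.9, 232.3], [320, 214, 33, 37]) bottle@.058 [ 0.571  -0.0677  0.058 ]
heel full (np.int32(1838), [445.5, 222.8], [419, 197, 50, 52]) [[0.6671, 0.0324], [0.6483, 0.0858], [0.7096, 0.1138], [0.7297, 0.058]]
heel top (np.int32(1433), [447.9, 225.8], [425, 202, 44, 46]) [[423.0, 215.0], [462.29998779296875, 201.89999389648438], [474.79998779296875, 239.39999389648438], [435.5, 252.5]] [0.6871 0.0705 0.025 ] [[0.6708, 0.0359], [0.654, 0.0835], [0.704, 0.1064], [0.7218, 0.057]]
spool tri (array([ 0.68537615, -0.07311163,  0.04487798]), [np.float64(2.41210521217293e-05), np.float64(2.4121052121786747e-05)]) bottle tri (array([ 0.57161768, -0.06721657,  0.05183549]), [np.float64(0.00024972233040459856), np.float64(0.0002497223304044477)])
```

View pics/heel.png

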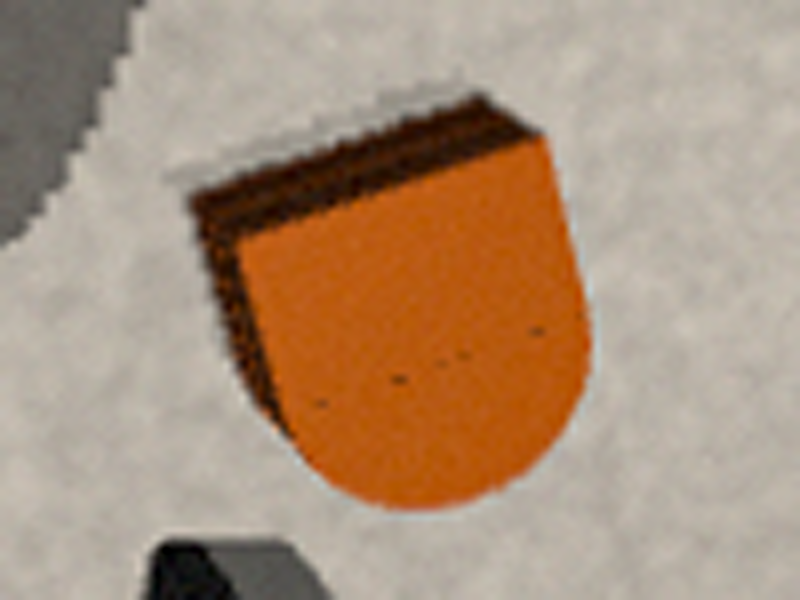

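```bash
cat >> h.py <<'E'
def quat(deg):
    a=np.radians(deg)/2; return [-np.sin(a),np.cos(a),0,0]
def down(xy,z,yaw,H=.19,guard=25):
    env.reach([xy[0],xy[1],H],quat(yaw)); 
    env.movel([xy[0],xy[1],z+.03],velocity=.3)
    g=env.movel([xy[0],xy[1],z],velocity=.08,guard=guard); s=monitor.sense()
    print("down",g,s["position"].round(4),s["contact_force"].round(1),round(s["clock"],2)); return g
def up(xy,H=.19):
    env.movel([xy[0],xy[1],H],velocity=.35); s=monitor.sense()
    print("up gap",round(s["finger_gap"]*85,1),"F",round(s["gripper_force"],1),s["contact_force"].round(1),round(s["clock"],2))
LO=np.array([.556,.2664]);LY=-2.75;CO=np.array([.5427,-.2488]);CY=2.5
def loc(o,yaw,p):
    a=np.radians(yaw);return o+np.array([[np.cos(a),-np.sin(a)],[np.sin(a),np.cos(a)]])@np.array(p)
E
python3 - <<'E'
from h import *
a=(.4800,.2702)
down(a,.037,LY); env.close_gripper(40); up(a)
for n in("top","scene"): f=eyes.grab_frame(n);save(f,n+"1.png")
b=loc(CO,CY,(0,0)); print(b)
down(b,.023,CY); env.release(); print(monitor.sense()["contact_force"]); up(b)
env.reach([.46,-.05,.25],quat(0));env.hold(.2)
for n in("top","scene","wrist"): f=eyes.grab_frame(n);save(f,n+"2.png");np.save(n+"2.npy",f,allow_pickle=True)
im=lambda n:cv2.imread("pics/"+n)
cv2.imwrite("pics/s2.png",np.vstack([np.hstack([cv2.resize(im("top2.png")[170:290,150:310],(400,300)),cv2.resize(im("top2.png")[170:310,390:480],(400,300))]),np.hstack([cv2.resize(im("scene1.png"),(400,300)),cv2.resize(im("wrist2.png"),(400,300))])]))
E
```

```text
down False [0.4803 0.2703 0.0375] [-0.2 -0.4  0.8] 7.28
up gap 44.9 F 41.2 [ 0.2  0.1 -2.3] 8.31
[ 0.5427 -0.2488]
down False [ 0.5426 -0.2488  0.0227] [ 0.5  0.1 -1.4] 11.43
[-0.68236068  0.77418772 -0.0837195 ]
up gap 84.9 F 0.0 [-0.6  0.8  0.3] 12.54
```

View pics/s2.png

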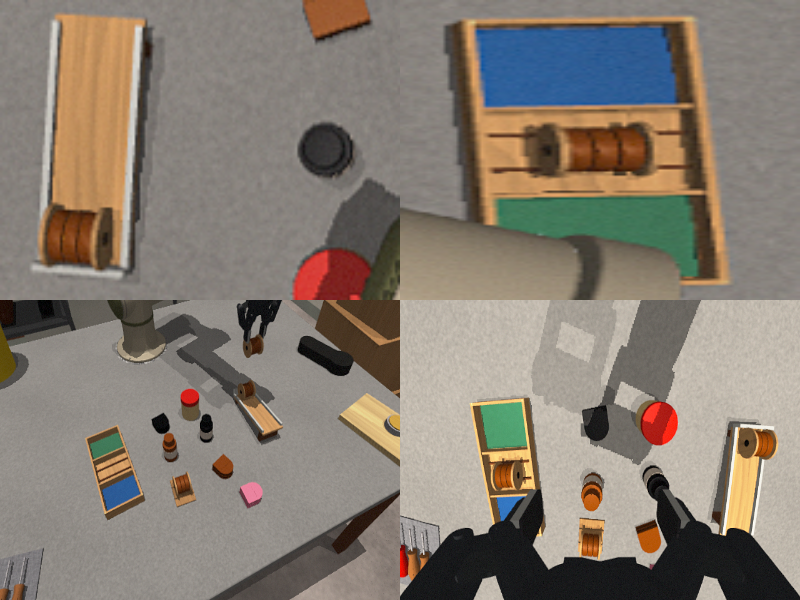

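The old spool sits between the ribs in the middle bay. The next spool has rolled to the stop. Next is the new spool, then the bottle.

Run:
```python
from h import *
a=(.6895,-.0731)
down(a,.019,-5); env.close_gripper(40); up(a)
b=loc(LO,LY,(-.0205,.001))
down(b,.0460,LY,guard=12); env.release(); up(b)
c=(.5713,-.067)
down(c,.022,CY); 
f=eyes.grab_frame("top");save(f,"top3.png")
env.close_gripper(40); up(c,.16)
f=eyes.grab_frame("scene");save(f,"scene3.png")
im=lambda n:cv2.imread("pics/"+n)
cv2.imwrite("pics/s3.png",np.hstack([cv2.resize(im("top3.png")[170:290,150:310],(400,300)),cv2.resize(im("scene3.png")[90:290,130:460],(400,300))]))
```

```text
down False [ 0.6895 -0.0731  0.0188] [-0.6  0.   1. ] 15.87
up gap 44.5 F 41.1 [ 0.1 -0.1 -0.8] 16.96
down False [0.5357 0.2684 0.0462] [ 0.8  0.2 -0.9] 19.42
up gap 85.1 F 0.0 [-0.5  0.3 -0.7] 20.46
down False [ 0.5715 -0.0671  0.0223] [ 0.5 -0.8  0.8] 22.87
up gap 41.7 F 40.8 [-0.2  0.  -1.2] 23.93
```

View pics/s3.png

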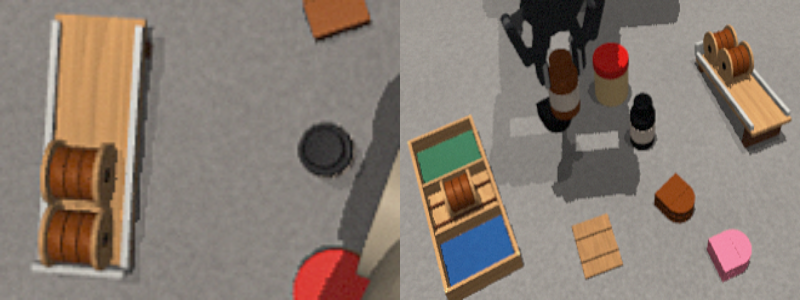

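The new spool lies behind the front one in the lane, touching it, and the bottle hangs straight in the gripper. Now I'll place the bottle and pick up the heel.

Run:
```python
from h import *
b=loc(CO,CY,(.085,0))
down(b,.030,CY,H=.17,guard=12); env.release(); print(monitor.sense()["contact_force"]); up(b)
a=(.6776,.067)
down(a,.011,20.5,guard=15); env.close_gripper(50); up(a,.15)
for n in("scene","top"): f=eyes.grab_frame(n);save(f,n+"4.png")
im=lambda n:cv2.imread("pics/"+n)
cv2.imwrite("pics/s4.png",np.hstack([cv2.resize(im("top4.png")[100:320,220:480],(400,300)),cv2.resize(im("scene4.png")[90:290,130:460],(400,300))]))
```

```text
down False [ 0.6275 -0.245   0.0297] [-0.5  0.2 -0.6] 25.8
[0.35464478 0.64363739 0.47288847]
up gap 84.7 F 0.0 [-0.1 -0.1 -1. ] 26.91
down False [0.6776 0.067  0.0108] [1.  1.1 0.9] 29.28
up gap -0.3 F 0.0 [-0.3  0.1 -0. ] 30.6
```

View pics/s4.png

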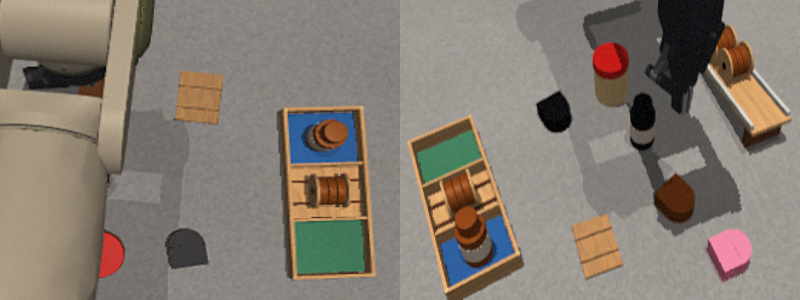

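The bottle stands in the blue bay. The grasp missed the heel because the tips closed over its top. I'll measure it again and grip lower.

Run:
```python
from h import *
from seg import comps
env.reach([.62,-.09,.22],quat(0)); env.release()
f=eyes.grab_frame("wrist");save(f,"m5.png")
h=[k for k in comps(f,(4,170,140),(18,255,255),300) if 400<k[1][0]<500 and 180<k[1][1]<270]
for k in h: print(k[:3],np.round(cv2.boxPoints(k[3]),1).tolist(),onz(f,k[3][0],.025).round(4),[onz(f,u,.025).round(4).tolist()[:2] for u in cv2.boxPoints(k[3])])
cv2.imwrite("pics/heel5.png",cv2.resize(f["frame"][170:290,380:540,::-1],(640,480),interpolation=cv2.INTER_CUBIC))
```

```text
(np.int32(1448), [446.3, 226.0], [423, 203, 44, 46]) [[421.3999938964844, 215.1999969482422], [460.70001220703125, 202.10000610351562], [473.20001220703125, 239.60000610351562], [433.8999938964844, 252.6999969482422]] [0.687  0.0704 0.025 ] [[0.6709, 0.0359], [0.654, 0.0834], [0.7038, 0.1063], [0.7217, 0.057]]
```

View pics/heel5.png

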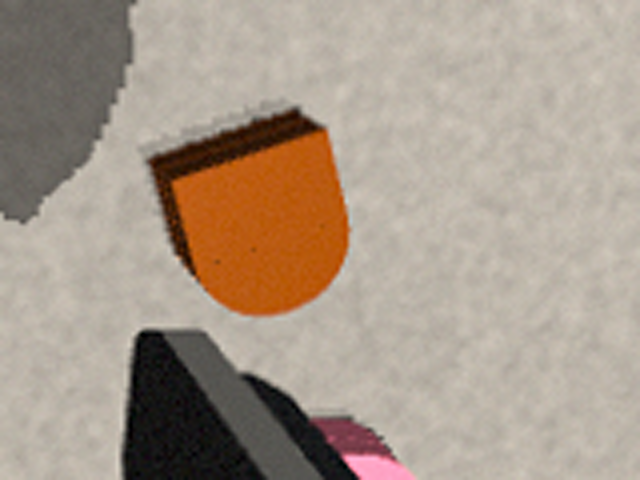

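The heel hasn't moved, so the pads' lower edge sits at least 14 mm above the TCP at this opening. I'll grip at TCP z = 2 mm.

Run:
```python
from h import *
a=(.6776,.067)
down(a,.002,20.5,guard=15); env.close_gripper(50); up(a,.15)
if monitor.sense()["finger_gap"]*85>40:
    b=loc(CO,CY,(-.095,0))
    down(b,.0135,CY,H=.15,guard=10); env.release(); env.hold(.1);print(monitor.sense()["contact_force"]); up(b)
    env.reach([.42,0,.28],quat(0));env.hold(.3)
for n in("scene","top","wrist"): f=eyes.grab_frame(n);save(f,n+"6.png")
im=lambda n:cv2.imread("pics/"+n)
cv2.imwrite("pics/s6.png",np.vstack([np.hstack([cv2.resize(im("top6.png")[100:320,140:480],(400,300)),cv2.resize(im("scene6.png")[90:290,130:460],(400,300))]),np.hstack([cv2.resize(im("wrist6.png")[60:360],(400,300)),cv2.resize(im("scene6.png")[160:300,130:320],(400,300))])]))
```

```text
down False [0.6775 0.067  0.0018] [-0.1  0.1  0.5] 34.21
up gap -0.1 F 0.0 [ 0.3  0.3 -1. ] 35.55
```

View pics/s6.png

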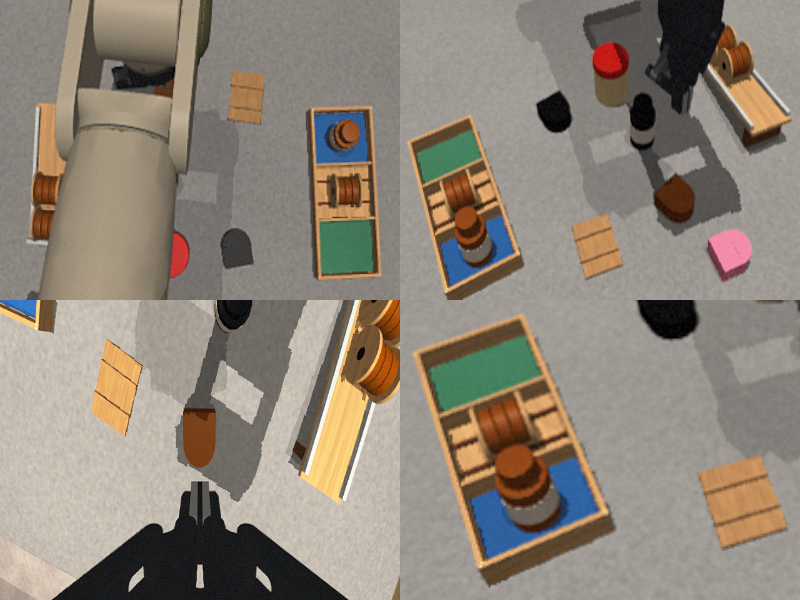

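The bay is still empty, the heel looks unmoved at its old place, and the fingers are shut. I'll grip again and look at the state before lifting.

Run:
```python
from h import *
a=(.6776,.067)
env.release(); print(monitor.sense()["finger_gap"])
down(a,.002,20.5,guard=15); s=monitor.sense();print("open",s["finger_gap"])
f=eyes.grab_frame("wrist");save(f,"w7a.png")
env.close_gripper(60);s=monitor.sense();print("closed",s["finger_gap"]*85,s["gripper_force"],s["contact_force"],s["clock"])
f=eyes.grab_frame("wrist");save(f,"w7b.png");g=eyes.grab_frame("scene");save(g,"s7.png")
im=lambda n:cv2.imread("pics/"+n)
cv2.imwrite("pics/s7c.png",np.vstack([np.hstack([cv2.resize(im("w7a.png")[150:390,160:480],(400,300)),cv2.resize(im("w7b.png")[150:390,160:480],(400,300))]),cv2.resize(im("s7.png")[150:240,280:420],(800,300))]))
```

```text
1.0053054453326655
down False [0.6776 0.067  0.0018] [0.1 0.3 0.8] 37.97
open 1.0036232723603422
closed -0.04335995912441874 0.0 [ 0.07755152 -0.45794054  0.23800157] 38.7833
```

View pics/s7c.png

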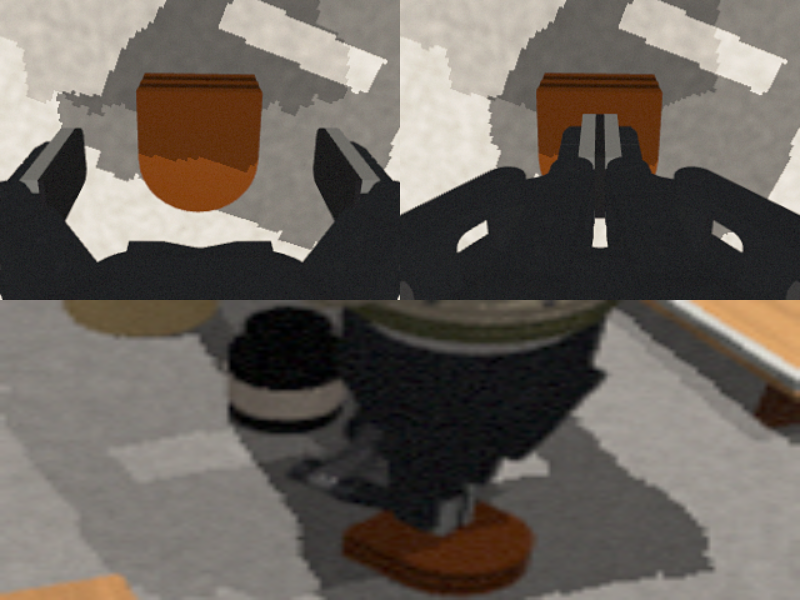

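The shut fingers appear over or inside the heel with no contact force. I'll check by projecting the TCP into the scene view and touching down with shut fingers.

Run:
```python
from h import *
g=eyes.grab_frame("scene");s=monitor.sense()
print("tcp px",proj(g,np.array(s["position"])), "heel ctr top",proj(g,np.array([.687,.0705,.025])),"bottom",proj(g,np.array([.687,.0705,0])))
env.movel([.6776,.067,.06],velocity=.2)
h=env.movel([.6776,.067,.004],velocity=.05,guard=5);s=monitor.sense();print("touch",h,s["position"],s["contact_force"],s["clock"])
env.movel([.6776,.067,.06],velocity=.2)
```

```text
tcp px [354.60503072 223.88199852] heel ctr top [359.24211884 219.96009061] bottom [358.31128377 227.36336081]
touch False [0.67782573 0.06699992 0.00441257] [-0.0386742  -0.19987409 -0.56754004] 40.6417
```

Run:
```python
from h import *
u=np.array([.9367,.3502])
for d in (.012,.020,-.022):
    p=np.array([.687,.0705])+d*u
    env.movel([*p,.035],velocity=.3)
    h=env.movel([*p,.003],velocity=.06,guard=4);s=monitor.sense();print(d,h,s["position"].round(4),s["contact_force"].round(2),s["clock"])
    env.movel([*p,.035],velocity=.3)
p=np.array([.62,-.09]);env.reach([*p,.22],quat(0))
f=eyes.grab_frame("wrist");save(f,"m8.png");g=eyes.grab_frame("top");save(g,"top8.png");g=eyes.grab_frame("scene");save(g,"scene8.png")
from seg import comps
for k in comps(f,(4,170,140),(18,255,255),300): print(k[:3])
T=np.load("top0.npy",allow_pickle=True).item()
S=np.load("scene0.npy",allow_pickle=True).item()
print("height check: top-face corners m vs top0")
for F_ in (f,): pass
```

```text
0.012 False [0.6984 0.0747 0.0032] [-0.35 -0.55 -0.09] 42.0167
0.02 False [0.7059 0.0775 0.0032] [-0.44  0.2   0.02] 43.2083
-0.022 False [0.6666 0.0628 0.0031] [ 1.34  0.15 -0.11] 44.45
(np.int32(308), [167.7, 109.2], [162, 93, 15, 34])
(np.int32(309), [156.5, 110.1], [150, 94, 16, 33])
(np.int32(992), [170.8, 191.3], [152, 170, 43, 39])
(np.int32(1459), [445.7, 227.3], [422, 204, 45, 46])
(np.int32(587), [13.2, 287.9], [5, 264, 18, 46])
height check: top-face corners m vs top0
```

No contact anywhere on the heel. I'll probe the bare bench with shut fingers, to tell a tool-height offset from a heel with no substance.

Run:
```python
from h import *
p=np.array([.63,0.0]);env.reach([*p,.06],quat(0))
env.movel([*p,.003],velocity=.15)
g=eyes.grab_frame("scene");save(g,"scene9.png");print("tcp px",proj(g,np.array([*p,.003])),proj(g,np.array([*p,.028])))
h=env.movel([*p,-.012],velocity=.03,guard=4);s=monitor.sense();print(h,s["position"].round(4),s["contact_force"].round(2),s["clock"])
env.movel([*p,.06],velocity=.2)
im=cv2.imread("pics/scene9.png");x,y=proj(g,np.array([*p,.003])).astype(int);print(x,y)
cv2.imwrite("pics/c9.png",cv2.resize(im[y-50:y+40,x-60:x+60],(800,600),interpolation=cv2.INTER_CUBIC))
```

```text
tcp px [314.38564087 217.33943002] [314.24829629 209.82797838]
False [ 0.6301  0.     -0.012 ] [ 0.94  0.14 -0.15] 47.825
314 217
```

View pics/c9.png

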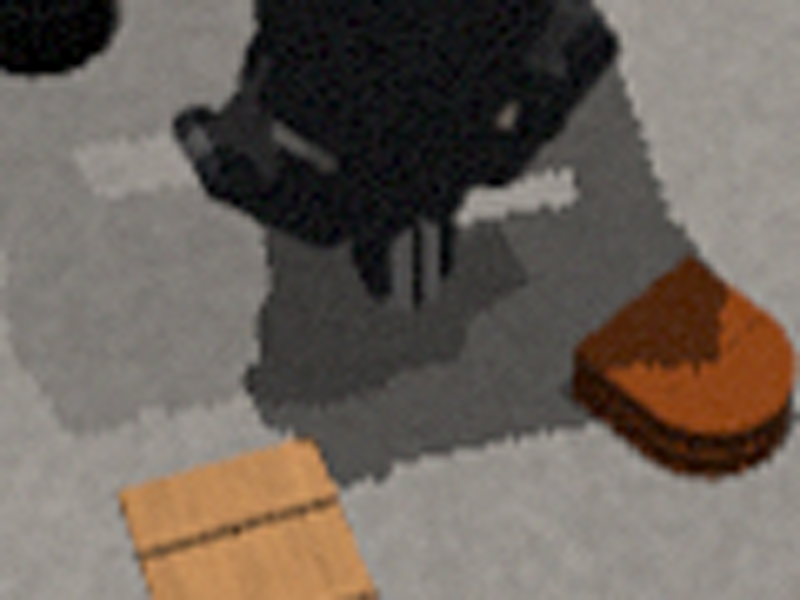

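The tips actually stand about 15–25 mm higher than the reported TCP, since the predicted row is 217 and the tip is seen at about 212. I'll find the bench contact by probing lower with a light guard.

Run:
```python
from h import *
p=np.array([.63,0.0])
env.movel([*p,-.010],velocity=.3)
h=env.movel([*p,-.032],velocity=.025,guard=4);s=monitor.sense();print(h,s["position"].round(4),s["contact_force"].round(2),s["clock"])
env.movel([*p,.06],velocity=.3)
```

```text
True [ 0.63   0.    -0.025] [-1.73  0.44  6.38] 49.35
```

True tip height is the reported z + 24.5 mm. The earlier picks and places used the same offset, so they agreed with each other. I'll grip the heel with that correction.

Run:
```python
from h import *
a=(.6776,.067)
env.release()
down(a,-.0145,20.5,guard=10); env.close_gripper(50); print(monitor.sense()["finger_gap"]*85); up(a,.12)
if monitor.sense()["finger_gap"]*85>40:
    b=loc(CO,CY,(-.095,0))
    down(b,-.004,CY,H=.12,guard=10); env.release(); env.hold(.1);print(monitor.sense()["contact_force"]); up(b,.15)
env.reach([.42,0.02,.25],quat(0));env.hold(.3)
for n in("scene","top","wrist"): f=eyes.grab_frame(n);save(f,n+"10.png")
print(monitor.sense()["clock"])
im=lambda n:cv2.imread("pics/"+n)
cv2.imwrite("pics/s10.png",np.vstack([np.hstack([cv2.resize(im("top10.png")[100:320,140:480],(400,300)),cv2.resize(im("scene10.png")[90:290,130:460],(400,300))]),np.hstack([cv2.resize(im("wrist10.png")[60:360],(400,300)),cv2.resize(im("scene10.png")[160:300,130:320],(400,300))])]))
```

```text
down False [ 0.6775  0.067  -0.0147] [ 0.4 -0.4  0.1] 52.49
48.66955300711704
up gap 48.3 F 52.8 [-0.1  0.1 -1.9] 53.46
down False [ 0.4481 -0.2532 -0.0034] [-0.4  0.5 -1.1] 55.92
[-0.53821555 -0.42102649 -0.15327809]
up gap 84.8 F 0.0 [ 0.2  0.2 -0.7] 57.07
58.6417
```

View pics/s10.png

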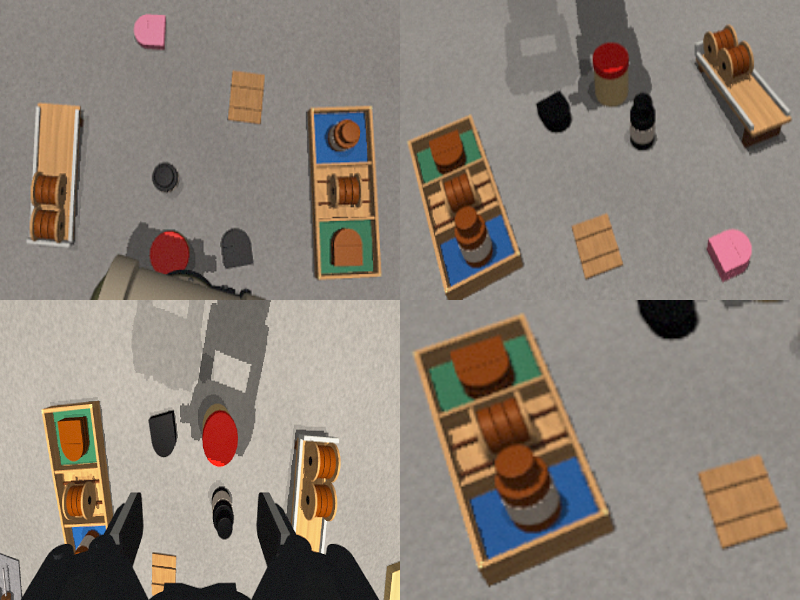

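The heel lies flat in the green bay, the old spool is between the ribs and the bottle stands in the blue bay. Two spools touch in the lane, and the look-alikes and jar are where they were.

```bash
python3 -c "
from h import *
print(job.hand_in())"
```

```text
the job is handed in; nothing more can be done
None
```

The job is handed in at about 59 s on the robot clock: the final pictures show all four items placed as asked and in order, the black bottle, black heel block and jar unmoved; the heel needed repeat tries because the fingertips stand about 24 mm higher than reported.

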